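# Refit the filter cover of the dust collector

### The job

The filter of the small bench-top dust collector has been changed and its cover still lies beside it. Pick the cover up by its handle, hook its long lip at a tilt under the wide strip, push it in against the sprung buffer and swing the other end down into the bay, then let the buffer slide it back so that the short lip goes home under the narrow strip and the cover lies flush. Do not force the cover (a light hand, well under 30 N), and leave the other things on the table where they are.

Things in the scene. Friction and masses are not known exactly. Their poses are not given: they have to be found in the camera images.
- dust_box: Dust collector, a grey box 164 x 108 x 72 mm fixed on the table, upright. Origin: at table level below the bay's middle; z up, x points to its front with the wide strip (box x -72 to 92 mm). Bay in its top: x -48 to 55 mm, y -41 to 41 mm, white filter 20 mm down. Rails at both sides (x -58 to 30 mm, y beyond 34 mm) carry the cover at z = 64 mm. Front: switch and knob; back: hose spigot.
- wide_strip (a point): Lower edge of the wide aluminium strip facing the bay, box frame [55, 0, 69] mm. Strip: x 55 to 92 mm, 3 mm thick, top flush at z = 72 mm. The slot under it is open down to z = 50 mm. In it, from x = 60 mm, stands a rubber-faced sprung bar (z 52 to 67 mm), yielding up to 13 mm towards +x: 5 N at first, then 0.4 N more per mm, sluggish (80 N per m/s).
- narrow_strip (a point): Lower edge of the narrow aluminium strip facing the bay, box frame [-48, 0, 69] mm. Strip: x -72 to -48 mm, 3 mm thick, top flush at z = 72 mm; the slot under it is 8 mm deep in x.
- seat (a point): Where the cover's origin lies when it is home, box frame [0, 0, 64] mm: same heading as the box, raised panel flush with the strips and touching the narrow one, buffer bar pressing on the long lip.
- cover: Loose aluminium cover, 114 x 76 mm, about 0.18 kg, lying flat. Origin: on its underside below the handle's middle; z up, x points to the long lip. Base sheet z 0 to 3 mm, x -53 to 61 mm; on it a raised panel x -48 to 48 mm, z 3 to 8 mm. So a short lip of 5 mm stands out at -x and a long one of 13 mm at +x. Lip to lip it is longer than the bay's opening.
- cover_handle (a point): Middle of the black bow handle's bar, cover frame [0, 0, 31] mm. The bar is 14 mm thick (cover x), 62 mm long (cover y) and 14 mm high (z 24 to 38 mm), on posts at y = -26 and 26 mm.
- cover_lip (a point): Middle of the long lip's free edge, cover frame [61, 0, 1.5] mm; the lip is 13 mm long, 70 mm wide, 3 mm thick. Pushed in level, the cover meets a hard stop (panel against the wide strip) 7 mm beyond home; the short lip clears the narrow strip only from 5 mm on.
- wax_tin: Bystander: round turned wooden box, 63 mm across, 23 mm high.
- ring_clamp: Bystander: black ring clamp, 112 mm long, 22 mm thick.
- glass_jar: Bystander: empty glass jar, 86 mm across, 96 mm high.
- mini_clamp0: Bystander: small metal pin clamp with a brass knob, 15 x 42 x 26 mm.
- scribe: Bystander: small scriber with a wooden handle, 70 mm long.
There are look-alikes about, which are no part of the job. Several things look just like the dust_box: the one meant starts farthest to the robot's left.

How it is judged:
On the way:
1. the long lip is hooked under the wide strip while the cover is tilted (x of cover_lip in the frame of dust_box above 0.0575 m and z of cover_lip in the frame of dust_box below 0.068 m and angle between cover's own z axis and vertical above 0.07 rad), for 0.1 s.
At the end, for the whole second after the job is handed in: The cover lies flush in the bay (within 1.5 mm of its seat height and 0.03 rad of level), slid home under the narrow strip (within 2 mm, and 4 mm sideways), released and at rest (x of cover in the frame of dust_box between -0.003 and 0.002 m and y of cover in the frame of dust_box between -0.004 and 0.004 m and z of cover in the frame of dust_box between 0.062 and 0.0655 m and angle between the z axis of cover and the z axis of dust_box, either way round below 0.03 rad and linear speed of cover below 0.01 m/s); the robot touches nothing.
It fails at once if the cover is forced: more than 30 N between cover and dust collector (contact force between cover and dust_box above 30 N).
It fails at once if a bystander is shifted by more than 20 mm (distance of any of wax_tin, ring_clamp, glass_jar, mini_clamp0, scribe from where it was at the start of the episode above 0.02 m).
It also fails if it takes over 58 s, if anything falls off the work surface, if the arm or the gripper's body presses on something with over 40 N, if the wrist force passes 120 N, or if a joint passes its speed limit or range.

### The arm

A 6-joint arm with a two-finger parallel gripper is mounted at the origin on a cart in front of the work surface, level with it; the furniture and walls round the work are solid. World frame = base frame: x ahead of the robot, y to its left, z up, the work surface at z = 0. Lengths are in m, angles in rad, forces in N, time in s.
With the tool pointing down it reaches from about 0.375 to 0.75 m from the base axis. Payload 9 kg.
Tool frame: the origin (TCP) lies between the finger pads; the fingertips stand 19 mm ahead of it and the grasp point (between the pads) is the TCP; z points along the fingers, y is the direction in which the jaws open and shut (so a half turn about z gives the same grasp; the last joint's range is limited). The gripper opens to 85 mm and grips with 20 to 120 N. Pads are 22 mm wide; open, the fingers measure 114 mm over their backs; the gripper's body (76 mm by 85 mm) begins 54 mm behind the grasp point. The pads swing forward as they close: fully open they stand 13 mm farther back than shut.
Start: joints at [-0.218, 0.104, 0.097, 1.564, 0, 1.353], TCP at [0.6, 0, 0.22] pointing down, gripper open.
Joint ranges: [-2.99, 2.99], [-0.84, 1.86], [-1.1, 1.16], [-1.84, 2.11], [-1.51, 1.56], [-3.14, 3.14]. Speed limits (rad/s): [2.22, 2.22, 2.57, 3.14, 3.14, 3.14].

### API

Orientations are given as a unit quaternion [w, x, y, z].
In Python, from rig import readout, get_image, r, find_in, trace, spot_point gives the robot as it stands. The module is installed in compiled form; this text tells all that it offers.
- The arm moves only by the tool drive_tool, never from a script. Its arguments are lists of equal length, an entry for each row: "turn": the turn, a rotation vector about the tool's x, y, z in rad, a list of three; "dp": the shift along the tool's x, y, z in cm, a list of three; "gripper": the finger opening in cm, from 0 to 8.54. A call has 1 to 10 rows; each row shifts and turns the commanded pose from where the row before left it, along the tool's axes as they then stand; what a row does not reach is not made up. A row lasts 1/10 s, in which the tool goes at most 50 mm and 8.59 degrees, less where a joint would pass 70% of its speed; a pose out of reach is approached as far as the arm can. A call is refused whole if a number of a shift passes 5 or a number of a turn 0.15, either way. A call with a gripper value outside its range is refused whole. The fingers move at their own pace and stop on an object; "force" is the grip in N (left out, the last holds). Time passes only in rows, so rows that do not move let the fingers close. It gives the time, the measured TCP pose, the force and the opening at its end, in the units of the state.
- readout.state(): the state, without advancing time (a new reading comes with each control period).
- get_image(name): name is "scene" or "side" or "wrist"; returns a dict with "image" (400x640x3 uint8, red, green, blue), "fov_y" (degrees; the focal length in pixels is half the picture's height over the tangent of half this angle, whatever the lens; pixels are square), "cx", "cy" (the principal point, pixels), "rvec" (rotation vector, rad) and "tvec" (3), from world to camera coordinates, as OpenCV has them; the wrist camera has in their place "mount" (4x4, takes a point from camera to tool coordinates, whose origin is the TCP and whose axes are the flange's). Camera axes: x right, y down, z forward; pixel columns grow to the right and rows downward; lengths in m; the calibration is good to about 2 mm. A picture is of the moment at which its call begins: read the wrist's pose just before it. There is no depth.
- r.close_job(): hands the job in, once; it reports no verdict.
Trained networks look in a picture, given as the dict that the camera call returned (one of the last four; its "shot" number tells which), for a name from the list of things; names that differ only in an ending like _2 or _b are one class to them, and where a whole thing is asked for, a point or a joint stands for the part that bears it (a point fixed in the world has none). Each returns a list of dicts, best first, with "p" (0 to 1); they miss things now and then, are a little off and sometimes report something else, mostly with a low value. They report only what shows in the picture. A call takes as long as a camera call. They do not tell look-alikes from the thing itself.
- find_in(picture, label): "centre" ([column, row] in pixels, amid what is visible of it).
- trace(picture, label): "region" (400x640 bool, what is visible of it) and "centre" ([column, row] in pixels, amid what is visible of it).
- spot_point(picture, label): "centre" ([column, row] in pixels: a listed point, or the origin of a listed thing).
The state is a dict: "time": time; "joints": joint angles; "qvel": joint speeds; "joint_torque": joint torques, N m; "position": TCP position; "tool_rot": TCP orientation; "wrist_force": force on the tool from outside, world axes, zero at the start; "torque": the same for the moment, N m; "grip_width": finger opening in m.
Only numpy, scipy, OpenCV 4.12 (cv2) and the standard library are available. Lean on these libraries where they do the work, as an engineer would, in place of code of your own. Each camera call takes 0.05 s, during which the arm holds its last target. There are 200 camera calls.

## Working session

There is one attempt and no reset: what is moved stays moved. The work goes in short steps, Python scripts to look and compute and a tool call to move; the robot and the scene stay as the last step left them, time stands still between calls to the robot, and variables do not carry over. Pictures are saved under pics/ and viewed, about 8 in all and at most 12, crops included, and the job is handed in when it is done.

Besides the shell and the picture viewer there is one more tool, called after "Request:" as name(argument=value, ...), one argument or row to a line, values as JSON. drive_tool: Moves the arm, as the interface text tells. Its arguments: {"type":"object","properties":{"turn":{"type":"array","items":{"type":"array","items":{"type":"number"}}},"dp":{"type":"array","items":{"type":"array","items":{"type":"number"}}},"gripper":{"type":"array","items":{"type":"number"}},"force":{"type":"number"}},"required":["turn","dp","gripper"]}

```bash
mkdir -p pics
cat > h.py <<'E'
import numpy as np, cv2
from scipy.spatial.transform import Rotation as R
from rig import readout, get_image, r, find_in, trace, spot_point
def K(d):
    f=200/np.tan(np.radians(d['fov_y'])/2); return np.array([[f,0,d['cx']],[0,f,d['cy']],[0,0,1]])
def q2R(q): return R.from_quat([q[1],q[2],q[3],q[0]])
def pose(d,s=None):
    "camera->world: Rm, c"
    if 'mount' in d:
        M=np.array(d['mount']); Rt=q2R(s['tool_rot']).as_matrix()
        return Rt@M[:3,:3], Rt@M[:3,3]+np.array(s['position'])
    Rw=cv2.Rodrigues(np.array(d['rvec'],float))[0]; return Rw.T, -Rw.T@np.array(d['tvec'],float).ravel()
def ray(d,px,s=None):
    Rm,c=pose(d,s); v=Rm@np.linalg.inv(K(d))@np.array([px[0],px[1],1.]); return c,v/np.linalg.norm(v)
def at_z(d,px,z,s=None):
    c,v=ray(d,px,s); return c+v*(z-c[2])/v[2]
def proj(d,P,s=None):
    Rm,c=pose(d,s); q=(np.atleast_2d(P)-c)@Rm; q=q@K(d).T; return q[:,:2]/q[:,2:]
def tri(rays):
    A=0;b=0
    for c,v in rays:
        M=np.eye(3)-np.outer(v,v); A=A+M; b=b+M@c
    p=np.linalg.solve(A,b); return p,[float(np.linalg.norm((np.eye(3)-np.outer(v,v))@(p-c))) for c,v in rays]
def save(n,d): cv2.imwrite('pics/'+n+'.png',cv2.cvtColor(d['image'],cv2.COLOR_RGB2BGR))
E
python3 - <<'E'
from h import *
np.set_printoptions(precision=3,suppress=True)
s=readout.state(); print(s['time'],s['position'],s['tool_rot'],s['grip_width'])
ims=[]
for n in ['scene','side','wrist']:
    d=get_image(n); ims.append(d['image'])
    for l in ['dust_box','cover','cover_handle','cover_lip','wide_strip','narrow_strip','seat','glass_jar','wax_tin','ring_clamp','mini_clamp0','scribe']:
        o=spot_point(d,l)
        print(n,l,[(np.round(x['centre'],1).tolist(),round(x['p'],2),at_z(d,x['centre'],{'cover_handle':.031,'wide_strip':.069,'narrow_strip':.069,'seat':.064}.get(l,0),s).round(3)[:2].tolist()) for x in o if x['p']>.2])
a=np.vstack(ims[:2]); cv2.imwrite('pics/a.png',cv2.resize(a[:,:,::-1],(480,600),interpolation=cv2.INTER_AREA)); cv2.imwrite('pics/sc.png',ims[0][:,:,::-1]); cv2.imwrite('pics/w.png',ims[2][:,:,::-1]); cv2.imwrite('pics/si.png',ims[1][:,:,::-1])
E
```

```text
0.0 [0.6   0.    0.219] [-0.001  0.707  0.707 -0.   ] 0.0852639817867262
scene dust_box [([254.9, 132.4], 0.82, [0.257, -0.388]), ([318.7, 256.7], 0.65, [0.586, -0.055])]
scene cover [([240.3, 264.1], 0.69, [0.675, -0.225]), ([397.4, 279.6], 0.56, [0.575, 0.141])]
scene cover_handle [([396.9, 271.6], 0.79, [0.572, 0.133]), ([316.7, 261.3], 0.27, [0.615, -0.05])]
scene cover_lip [([406.7, 261.0], 0.59, [0.519, 0.15]), ([398.4, 273.2], 0.47, [0.558, 0.139]), ([241.1, 264.2], 0.36, [0.674, -0.223])]
scene wide_strip [([327.1, 223.8], 0.61, [0.531, -0.056]), ([253.8, 103.8], 0.59, [0.21, -0.407])]
scene narrow_strip [([316.7, 262.2], 0.85, [0.636, -0.043]), ([247.3, 126.7], 0.58, [0.305, -0.381])]
scene seat [([321.7, 243.4], 0.64, [0.584, -0.05]), ([254.1, 120.7], 0.63, [0.271, -0.377]), ([284.9, 196.1], 0.61, [0.489, -0.184])]
scene glass_jar [([243.6, 264.8], 0.65, [0.674, -0.216])]
scene wax_tin [([281.9, 197.5], 0.66, [0.454, -0.211])]
scene ring_clamp [([295.5, 172.0], 0.5, [0.357, -0.211])]
scene mini_clamp0 [([370.8, 320.0], 0.5, [0.692, 0.109]), ([325.7, 223.5], 0.43, [0.489, -0
[... 1109 characters left out ...]
, 0.149])]
wrist wide_strip [([256.4, 233.8], 0.8, [0.532, -0.06]), ([403.8, 75.9], 0.56, [0.682, 0.105])]
wrist narrow_strip [([349.6, 223.5], 0.62, [0.636, -0.047]), ([256.5, 234.2], 0.51, [0.532, -0.06])]
wrist seat [([303.4, 224.4], 0.86, [0.584, -0.05]), ([291.8, 48.6], 0.37, [0.576, 0.129]), ([218.1, 305.3], 0.37, [0.477, -0.159])]
wrist glass_jar [([365.5, 309.7], 0.83, [0.673, -0.216])]
wrist wax_tin [([221.9, 308.2], 0.83, [0.457, -0.214])]
wrist ring_clamp [([155.1, 307.1], 0.74, [0.356, -0.212]), ([304.4, 205.5], 0.53, [0.583, -0.05])]
wrist mini_clamp0 [([403.6, 72.6], 0.7, [0.7, 0.114])]
wrist scribe [([397.2, 22.4], 0.85, [0.688, 0.165]), ([348.8, 219.4], 0.68, [0.643, -0.07])]
```

View pics/sc.png

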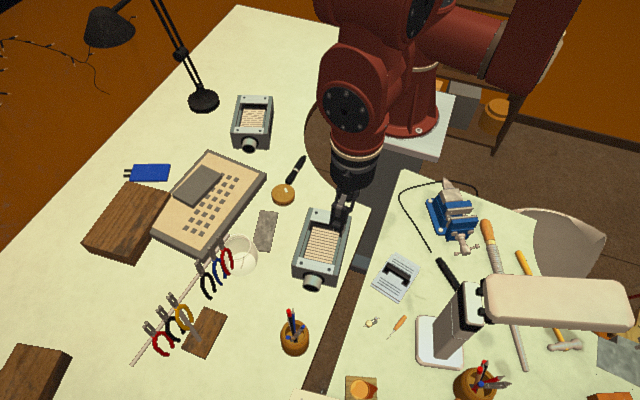

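View pics/si.png

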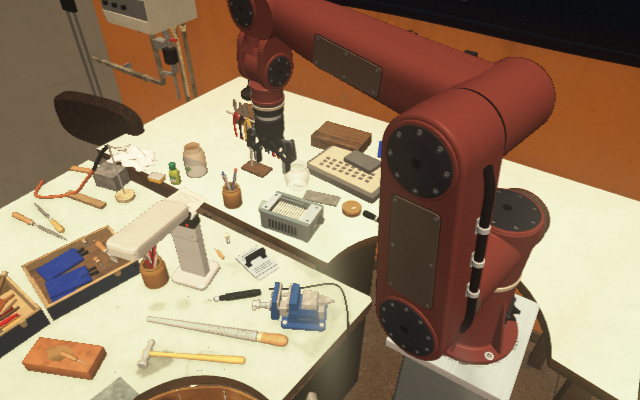

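The box meant is the one at about (0.585, −0.05); the look-alike is at y ≈ −0.39. The cover is at scene (397, 275) and side (254, 258). Next I'll check the wrist view.

View pics/w.png

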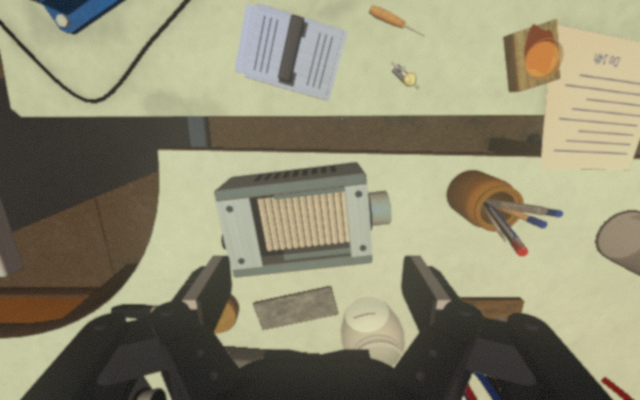

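Run:
```python
from h import *
np.set_printoptions(precision=4,suppress=True)
s=readout.state(); d=get_image('wrist'); print(K(d),np.array(d['mount']),pose(d,s)[1],s['joints'])
# predicted box outline for pose guess
th=np.arctan2(-.010,-.105)
for P in [(-72,-54,72),(-72,54,72),(92,54,72),(92,-54,72),(55,-41,72),(55,41,72),(-48,41,72),(-48,-41,72)]:
    P=np.array(P)/1e3; c,sn=np.cos(th),np.sin(th)
    print(proj(d,[.584+c*P[0]-sn*P[1],-.05+sn*P[0]+c*P[1],P[2]],s))
```

```text
[[295.9549   0.     316.1004]
 [  0.     295.9549 200.2576]
 [  0.       0.       1.    ]] [[ 0.0011 -0.9506 -0.3103  0.0793]
 [ 1.      0.0015 -0.0011 -0.0003]
 [ 0.0015 -0.3103  0.9506 -0.1543]
 [ 0.      0.      0.      1.    ]] [0.5997 0.0793 0.3739] [-0.2177  0.1041  0.0973  1.5639  0.      1.3531]
[[365.2335 173.0734]]
[[369.2093 264.2813]]
[[229.0332 275.7808]]
[[210.1963 187.2498]]
[[246.7885 195.8145]]
[[258.5922 263.4092]]
[[347.7581 256.0022]]
[[343.0497 187.1317]]
```

The wrist view shows the cover at about (292, 52), its long lip to the left, and the open box at (300, 220), with the wide strip to the left. I'll move toward the cover and take a closer look there.

Request:
drive_tool(
  turn=[
    [0, 0, 0],
    [0, 0, 0],
    [0, 0, 0],
    [0, 0, 0],
    [0, 0, 0],
    [0, 0, 0],
  ],
  dp=[
    [2, -0.5, 0.5],
    [2.5, -0.5, 1],
    [2.5, -0.5, 1],
    [2, -0.5, 1],
    [0, 0, 0.5],
    [0, 0, 0],
  ],
  gripper=[8.5, 8.5, 8.5, 8.5, 8.5, 8.5],
)

```text
time: 2.6
position: [0.5797, 0.09, 0.1789]
tool_rot: [-0.0, 0.707, 0.707, -0.0]
wrist_force: [-0.8, -0.4, 0.6]
grip_width: 0.085
```

```bash
cat > m.py <<'E'
from h import *
np.set_printoptions(precision=4,suppress=True)
def shot(name,labels):
    s=readout.state(); d=get_image('wrist'); save(name,d)
    print('TCP',np.array(s['position']),s['tool_rot'],'F',s['wrist_force'],s['time'])
    for l in labels:
        print(l,[(np.round(x['centre'],1).tolist(),round(x['p'],2),at_z(d,x['centre'],{'cover_handle':.031,'cover_lip':.0015,'wide_strip':.069,'narrow_strip':.069,'seat':.064}.get(l,0),s)[:2]) for x in spot_point(d,l) if x['p']>.3])
    return s,d
E
python3 - <<'E'
from m import *
s,d=shot('c1',['cover','cover_handle','cover_lip','wide_strip','narrow_strip','seat','dust_box'])
cv2.imwrite('pics/c1.png',cv2.resize(d['image'][:,:,::-1],(800,500)))
E
```

```text
TCP [0.5797 0.09   0.1789] [-0.0002  0.7068  0.7074 -0.0004] F [-0.8471 -0.3897  0.6199] 2.6
cover [([309.3, 142.1], 0.57, array([0.5711, 0.1286]))]
cover_handle [([309.1, 139.9], 0.67, array([0.5717, 0.1345]))]
cover_lip [([253.3, 122.8], 0.61, array([0.5104, 0.1493]))]
wide_strip [([275.4, 326.4], 0.64, array([ 0.5348, -0.0619]))]
narrow_strip [([370.2, 317.2], 0.93, array([ 0.6375, -0.0494]))]
seat [([324.1, 314.5], 0.63, array([ 0.5879, -0.0502]))]
dust_box [([318.1, 283.9], 0.77, array([ 0.5816, -0.0543]))]
```

View pics/c1.png

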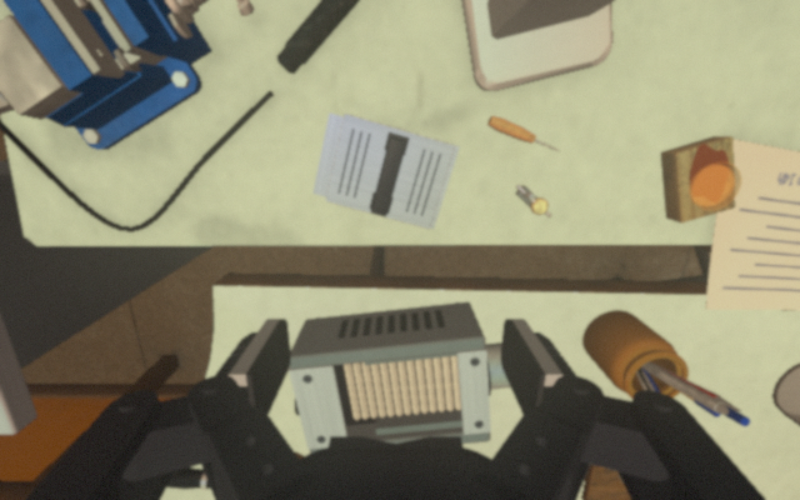

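The cover lies at about (388, 172) in the enlarged view, lip to the left, clear of the clamp at (532, 200) and the scribe. Next I'll get its heading from its outline.

Run:
```python
from m import *
s=readout.state(); d=get_image('wrist')
t=trace(d,'cover')[0]; m=t['region'].astype(np.uint8)
c=max(cv2.findContours(m,cv2.RETR_EXTERNAL,cv2.CHAIN_APPROX_NONE)[0],key=cv2.contourArea)[:,0,:]
P=np.array([at_z(d,p,.003,s)[:2] for p in c])
print(t['p'],cv2.minAreaRect((P*1000).astype(np.float32)), P.mean(0))
box=cv2.boxPoints(cv2.minAreaRect((P*1000).astype(np.float32))); print(box)
# handle dark pixels -> axis at bar top
g=d['image'].astype(int).sum(2); mm=(cv2.erode(m,np.ones((5,5)))>0)&(g<200)
n,l,st,_=cv2.connectedComponentsWithStats(mm.astype(np.uint8)); k=1+st[1:,4].argmax(); ys,xs=np.where(l==k)
Q=np.array([at_z(d,(x,y),.036,s)[:2] for x,y in zip(xs,ys)])*1000
print('handle',len(Q),cv2.minAreaRect(Q.astype(np.float32)))
# scene/side triangulation of handle
R_=[ray(d,spot_point(d,'cover_handle')[0]['centre'],s)]
for n in ['scene','side']:
    e=get_image(n); R_.append(ray(e,spot_point(e,'cover_handle')[0]['centre']))
print(tri(R_))
```

```text
0.81 ((569.0496826171875, 133.75), (77.55248260498047, 114.0887222290039), 75.17350006103516) [0.5692 0.1347]
[[503.982  110.8621]
 [614.2722  81.6676]
 [634.1173 156.6379]
 [523.8271 185.8324]]
handle 1 ((573.546142578125, 117.44175720214844), (0.0, 0.0), 0.0)
(array([0.5743, 0.1349, 0.0358]), [0.0037659673848630254, 0.0048330918372039, 0.0015480867455912183])
```

Request:
drive_tool(
  turn=[
    [0, 0, 0],
    [0, 0, 0],
    [0, 0, 0],
    [0, 0, 0.13],
    [0, 0, 0.129],
    [0, 0, 0],
    [0, 0, 0],
    [0, 0, 0],
    [0, 0, 0],
  ],
  dp=[
    [1.5, -0.25, 0],
    [1.5, -0.25, 0],
    [1.33, -0.2, 0],
    [0, 0, 2],
    [0, 0, 2],
    [0, 0, 2.5],
    [0, 0, 2],
    [0, 0, 1.5],
    [0, 0, 0],
  ],
  gripper=[8.5, 8.5, 8.5, 8.5, 8.5, 8.5, 8.5, 6, 6],
)

```text
time: 4.25
position: [0.5714, 0.1341, 0.0774]
tool_rot: [-0.001, 0.792, 0.61, -0.001]
wrist_force: [-0.5, 0.2, 0.4]
grip_width: 0.0606
```

Run:
```python
from m import *
s,d=shot('c2',['cover_handle','cover_lip','cover'])
cv2.imwrite('pics/c2.png',d['image'][:,:,::-1])
for z in (.024,.031,.038): print(z,[at_z(d,x['centre'],z,s) for x in spot_point(d,'cover_handle')[:1]])
```

```text
TCP [0.5714 0.1341 0.0774] [-0.001   0.7923  0.6102 -0.0013] F [-0.529   0.2403  0.4177] 4.25
cover_handle [([318.4, 220.9], 0.58, array([0.5719, 0.1316]))]
cover_lip []
cover [([316.6, 207.6], 0.87, array([0.5703, 0.1312]))]
0.024 [array([0.5712, 0.1288, 0.024 ])]
0.031 [array([0.5719, 0.1316, 0.031 ])]
0.038 [array([0.5726, 0.1343, 0.038 ])]
```

View pics/c2.png

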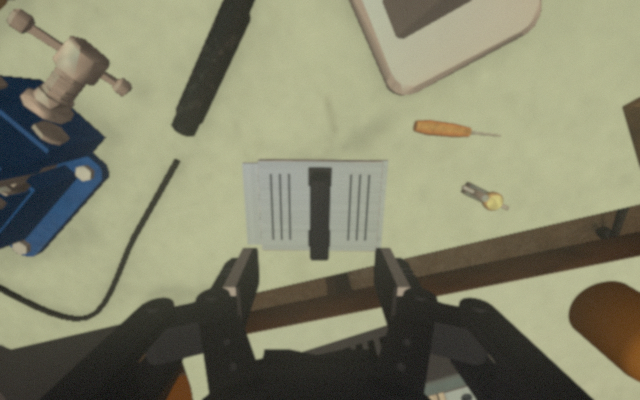

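The jaws straddle the handle bar at (319, 213) and the heading is aligned, so I'll descend and grip.

Request:
drive_tool(
  turn=[
    [0, 0, 0],
    [0, 0, 0],
    [0, 0, 0],
    [0, 0, 0],
    [0, 0, 0],
    [0, 0, 0],
    [0, 0, 0],
    [0, 0, 0],
    [0, 0, 0],
    [0, 0, 0],
  ],
  dp=[
    [0, 0, 1.5],
    [0, 0, 1.5],
    [0, 0, 1],
    [0, 0, 0.5],
    [0, 0, 0],
    [0, 0, 0],
    [0, 0, 0],
    [0, 0, 0],
    [0, 0, 0],
    [0, 0, 0],
  ],
  gripper=[6, 6, 6, 6, 6, 3, 1, 1, 0.8, 0.8],
  force=60,
)

```text
time: 5.6
position: [0.5732, 0.1333, 0.0349]
tool_rot: [0.0, 0.792, 0.61, 0.0]
wrist_force: [-0.1, -0.1, -0.1]
grip_width: 0.0076
```

Opening 7.6 mm, where 14 mm was expected; I'll look.

Run:
```python
from m import *
s,d=shot('c3',['cover_handle','cover']); print(s['grip_width'])
a=d['image']; e=get_image('side')['image'][200:300,200:320]
b=np.zeros((400,1,3),np.uint8); cv2.imwrite('pics/c3.png',np.hstack([a[150:,160:480],cv2.resize(e,(300,250))])[:,:,::-1])
```

```text
TCP [0.5732 0.1333 0.0349] [0.0002 0.7925 0.6099 0.0002] F [-0.0616 -0.1322 -0.056 ] 5.6
cover_handle [([320.2, 242.3], 0.67, array([0.5755, 0.1342]))]
cover [([310.9, 222.4], 0.82, array([0.5697, 0.1356]))]
0.0076112240874327
```

View pics/c3.png

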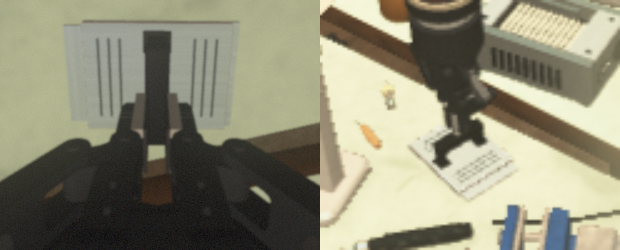

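Request:
drive_tool(
  turn=[
    [0, 0, 0],
    [0, 0, 0],
    [0, 0, 0],
    [0, 0, 0],
  ],
  dp=[
    [0, 0, 0],
    [0, 0, 0],
    [0, 0, 0],
    [0, 0, 0],
  ],
  gripper=[0, 0, 0, 0],
)

```text
time: 6.2
position: [0.573, 0.1333, 0.0346]
tool_rot: [0.0, 0.793, 0.61, 0.0]
wrist_force: [0.1, -0.5, -0.4]
grip_width: 0.0
```

Run:
```python
from m import *
s,d=shot('c4',['cover_handle']); print(s['grip_width'])
u=np.array([-.967,.256,0]);v=np.array([-.256,-.967,0]);o=np.array([.5727,.1330,0])
for y in(-.031,0,.031): print(y,[proj(d,o+v*y+np.array([0,0,z]),s).round(0).tolist() for z in(.024,.038)])
print(proj(d,np.array(s['position']),s))
cv2.imwrite('pics/c4.png',cv2.resize(d['image'][150:350,220:420][:,:,::-1],(600,600)))
```

```text
TCP [0.573  0.1333 0.0346] [0.     0.7925 0.6098 0.    ] F [ 0.0601 -0.4896 -0.4327] 6.2
cover_handle [([318.9, 242.1], 0.61, array([0.5747, 0.1346]))]
1.8991091075495373e-05
-0.031 [[[316.0, 191.0]], [[316.0, 199.0]]]
0 [[[316.0, 240.0]], [[316.0, 251.0]]]
0.031 [[[316.0, 284.0]], [[316.0, 297.0]]]
[[316.8102 247.525 ]]
```

View pics/c4.png

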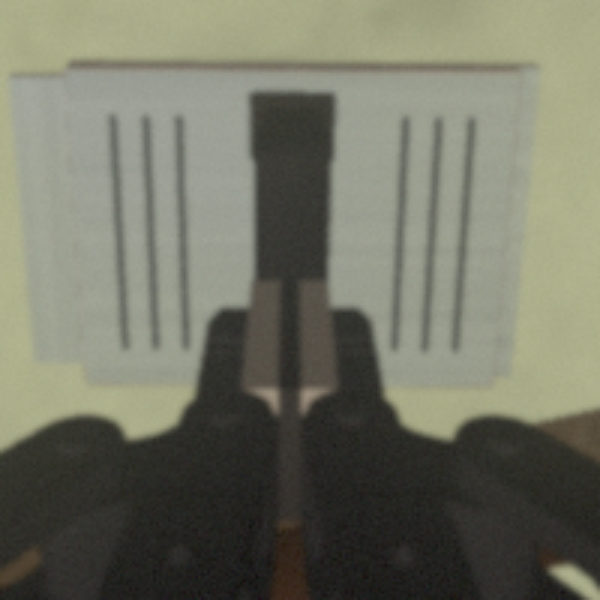

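The jaws shut fully with the bar not between them. I'll check the tip height in the fixed views.

Run:
```python
from m import *
s=readout.state(); out=[]
T=q2R(s['tool_rot']).as_matrix(); p=np.array(s['position'])
for n in ['side','scene']:
    d=get_image(n); im=d['image'][:,:,::-1].copy()
    c=proj(d,p)[0]; x0,y0=int(c[0])-35,int(c[1])-45
    im=cv2.resize(im[y0:y0+70,x0:x0+70],(560,560),interpolation=cv2.INTER_CUBIC)[:,:400] if 0 else cv2.resize(im[y0:y0+75,x0:x0+50+20],(400,428),interpolation=cv2.INTER_CUBIC)
    k=400/70
    for t,col in((.019,(0,0,255)),(0,(0,255,0)),(-.017,(255,0,0))):
        q=(proj(d,p+T[:,2]*t)[0]-[x0,y0])*k; cv2.circle(im,tuple(int(v) for v in q),3,col,-1)
    out.append(im)
cv2.imwrite('pics/c5.png',np.hstack(out))
```

```text
(no output)
```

View pics/c5.png

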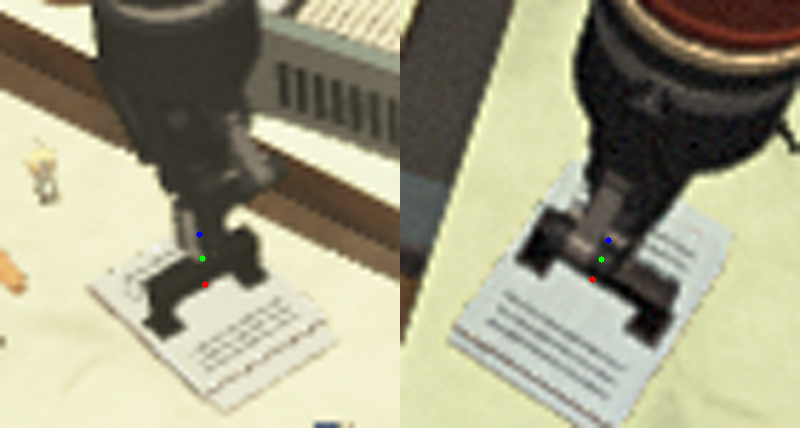

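The closed fingertips sit just over the bar rather than 19 mm ahead of the reported TCP, so the tips are in effect about 30 mm higher than the text says. I'll open and descend in steps, watching the force.

Request:
drive_tool(
  turn=[
    [0, 0, 0],
    [0, 0, 0],
    [0, 0, 0],
    [0, 0, 0],
    [0, 0, 0],
    [0, 0, 0],
    [0, 0, 0],
  ],
  dp=[
    [0, 0, 0],
    [0, 0, 0],
    [0, 0, 0],
    [0, 0, 0.4],
    [0, 0, 0.4],
    [0, 0, 0.4],
    [0, 0, 0],
  ],
  gripper=[4, 4, 4, 4, 4, 4, 4],
)

```text
time: 7.1
position: [0.5724, 0.1333, 0.0216]
tool_rot: [-0.0, 0.793, 0.61, -0.001]
wrist_force: [-0.4, 0.5, 0.3]
grip_width: 0.0401
```

Request:
drive_tool(
  turn=[
    [0, 0, 0],
    [0, 0, 0],
    [0, 0, 0],
    [0, 0, 0],
    [0, 0, 0],
    [0, 0, 0],
    [0, 0, 0],
    [0, 0, 0],
    [0, 0, 0],
  ],
  dp=[
    [0, 0, 0.4],
    [0, 0, 0.4],
    [0, 0, 0.4],
    [0, 0, 0],
    [0, 0, 0],
    [0, 0, 0],
    [0, 0, 0],
    [0, 0, 0],
    [0, 0, 0],
  ],
  gripper=[4, 4, 4, 4, 2, 0, 0, 0, 0],
)

```text
time: 8.0
position: [0.5733, 0.1333, 0.011]
tool_rot: [0.0, 0.792, 0.61, 0.0]
wrist_force: [0.2, -0.3, 3.0]
grip_width: 0.0122
```

Run:
```python
from m import *
s,d=shot('c6',['cover_handle','cover']); print(s['grip_width'])
e=get_image('side'); c=proj(e,np.array(s['position']))[0].astype(int)
b=cv2.resize(e['image'][c[1]-45:c[1]+30,c[0]-35:c[0]+35],(373,400),interpolation=cv2.INTER_CUBIC)
cv2.imwrite('pics/c6.png',np.hstack([cv2.resize(d['image'][150:350,220:420],(400,400)),b])[:,:,::-1])
```

```text
TCP [0.5733 0.1333 0.011 ] [0.0002 0.7925 0.6099 0.0003] F [ 0.1742 -0.2681  3.0416] 8.0
cover_handle [([316.6, 266.6], 0.92, array([0.573 , 0.1327]))]
cover [([313.9, 241.6], 0.71, array([0.5712, 0.1322]))]
0.01216748085244942
```

View pics/c6.png

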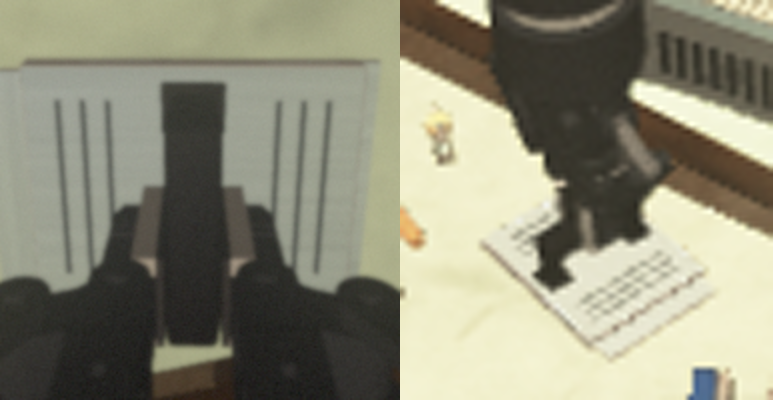

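The bar is gripped (12 mm opening, pads on both sides in the wrist view). Before lifting, I'll fit the box pose on the edges in the earlier wrist pictures.

```bash
cat > fit.py <<'E'
from m import *
from scipy.optimize import minimize
d0=get_image('wrist'); d0={k:d0[k] for k in('fov_y','cx','cy','mount')}
V=[('w',dict(position=[.5997,0,.2195],tool_rot=[-.0005,.7070,.7072,-.0003])),('c1',dict(position=[.5797,.09,.1789],tool_rot=[-.0002,.7068,.7074,-.0004]))]
G=[]
for n,s in V:
    im=cv2.resize(cv2.imread(f'pics/{n}.png',0),(640,400),interpolation=cv2.INTER_AREA).astype(np.float32)
    im=cv2.GaussianBlur(im,(0,0),1.2); G.append((s,cv2.Sobel(im,5,1,0),cv2.Sobel(im,5,0,1)))
# edges: x=const lines and y=const lines (box mm)
def edges(w):
    t=np.linspace(0.05,.95,40); E={}
    seg=lambda a,b:np.array(a)+(np.array(b)-np.array(a))*t[:,None]
    E['wide_in']=seg((55,-38,72),(55,38,72));E['nar_in']=seg((-48,-38,72),(-48,38,72))
    E['wide_out']=seg((92,-w,72),(92,w,72));E['nar_out']=seg((-72,-w,72),(-72,w,72))
    E['ym']=seg((-72,-w,72),(92,-w,72));E['yp']=seg((-72,w,72),(92,w,72));return E
def score(q,per=False):
    x,y,th,w=q; c,sn=np.cos(th),np.sin(th); tot=0;o={}
    for k,e in edges(w).items():
        P=e/1e3; W=np.c_[x/1e3+c*P[:,0]-sn*P[:,1],y/1e3+sn*P[:,0]+c*P[:,1],P[:,2]]
        for i,(s,gx,gy) in enumerate(G):
            p=proj(d0,W,s).astype(np.float32); tg=p[-1]-p[0]; n=np.array([-tg[1],tg[0]])/np.linalg.norm(tg)
            lim=250 if i==0 else 315
            ok=p[:,1]<lim+ (25 if i==0 else 0)
            if ok.sum()<8: continue
            f=lambda g:cv2.remap(g,p[None,:,0],p[None,:,1],1)[0][ok]
            v=abs((f(gx)*n[0]+f(gy)*n[1]).mean()); tot+=v; o[k+str(i)]=round(float(v))
    return o if per else -tot
best=None
for w in(50,52,54):
  for x in range(576,596,2):
    for y in range(-62,-38,2):
      for th in np.radians(range(178,192,1)):
        v=score((x,y,th,w))
        if best is None or v<best[0]: best=(v,(x,y,th,w))
r_=minimize(score,best[1],method='Nelder-Mead',options=dict(initial_simplex=[np.array(best[1])+e for e in ([0]*4,[1.5,0,0,0],[0,1.5,0,0],[0,0,.02,0],[0,0,0,1.5])]))
print(best,r_.x,np.degrees(r_.x[2]),r_.fun,score(r_.x,True))
E
python3 fit.py
python3 - <<'E'
from m import *
# free spot-point rays for strips using start/c1 wrist + scene/side
d=get_image('scene');e=get_image('side')
for l in('wide_strip','narrow_strip','seat'):
    a=[(x['centre'],x['p']) for x in spot_point(d,l)];b=[(x['centre'],x['p']) for x in spot_point(e,l)]
    print(l,[(at_z(d,p,.069)[:2],round(q,2)) for p,q in a],[(at_z(e,p,.069)[:2],round(q,2)) for p,q in b])
E
```

```text
(np.float32(-805.532), (586, -50, np.float64(3.263765701229396), 54)) [586.286  -50.583    3.26    53.3108] 186.78359507635264 -835.451171875 {'wide_in0': 201, 'wide_in1': 188, 'nar_in0': 23, 'nar_in1': 10, 'wide_out0': 43, 'wide_out1': 21, 'nar_out0': 14, 'nar_out1': 72, 'ym0': 70, 'ym1': 64, 'yp0': 131}
wide_strip [(array([ 0.5375, -0.0557]), 0.86), (array([ 0.2133, -0.4072]), 0.61)] [(array([ 0.535 , -0.0542]), 0.86)]
narrow_strip [(array([ 0.6334, -0.0416]), 0.95), (array([ 0.3025, -0.3793]), 0.78), (array([ 0.5863, -0.0514]), 0.28)] [(array([ 0.6425, -0.043 ]), 0.62), (array([ 0.3064, -0.3868]), 0.56), (array([ 0.6146, -0.1376]), 0.21)]
seat [(array([ 0.2669, -0.3798]), 0.67), (array([ 0.5848, -0.0504]), 0.58)] [(array([ 0.5902, -0.0412]), 0.89)]
```

Request:
drive_tool(
  turn=[
    [0, 0, 0],
    [0, 0, 0],
    [0, 0, 0],
    [0, 0, 0],
  ],
  dp=[
    [0, 0, -0.2],
    [0, 0, -0.4],
    [0, 0, -0.4],
    [0, 0, 0],
  ],
  gripper=[0, 0, 0, 0],
  force=80,
)

```text
time: 9.05
position: [0.5733, 0.1333, 0.0211]
tool_rot: [0.0, 0.792, 0.61, 0.0]
wrist_force: [-0.6, -0.4, -1.6]
grip_width: 0.0122
```

```bash
cat > ov.py <<'E'
from m import *
d0=get_image('wrist'); s=dict(position=[.5997,0,.2195],tool_rot=[-.0005,.7070,.7072,-.0003])
im=cv2.imread('pics/w.png')[150:290,200:400]; im=cv2.resize(im,(800,560),interpolation=cv2.INTER_CUBIC)
def draw(q,col):
    x,y,th=q;c,sn=np.cos(th),np.sin(th)
    for poly in ([(-72,-54),(-72,54),(92,54),(92,-54)],[(-48,-41),(-48,41),(55,41),(55,-41)]):
        W=[[x+c*a/1e3-sn*b/1e3,y+sn*a/1e3+c*b/1e3,.072] for a,b in poly]
        p=((proj(d0,W,s)-[199.5,149.5])*4).round().astype(np.int32); cv2.polylines(im,[p],True,col,1)
draw((.5863,-.0506,3.26),(0,0,255)); draw((.588,-.0515,np.radians(185.7)),(0,200,0))
cv2.imwrite('pics/ov.png',im)
E
python3 ov.py
```

View pics/ov.png

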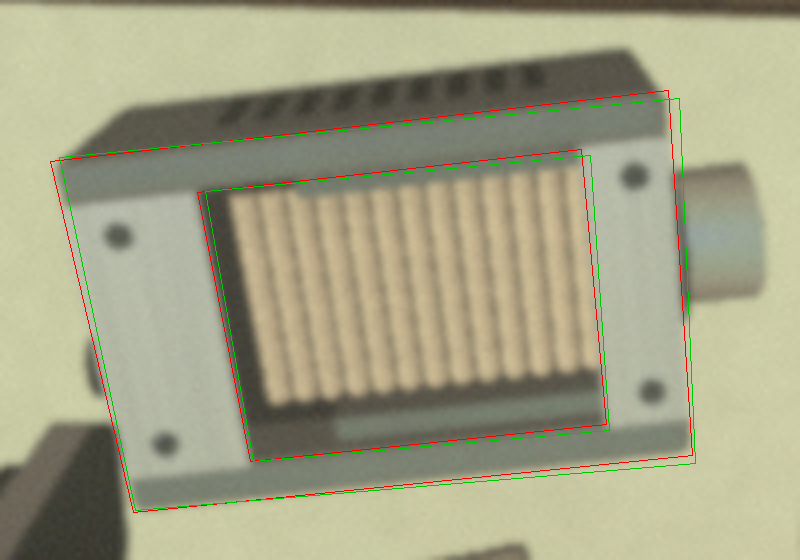

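The red fit lies within 1–2 mm of the edges. I'll settle it by least squares on the corners I read: outer (61,160), (666,92), (691,453), (134,510); inner (200,192), (580,148), (608,428), (250,464).

```bash
cat > ls.py <<'E'
from m import *
from scipy.optimize import least_squares
d0=get_image('wrist'); s=dict(position=[.5997,0,.2195],tool_rot=[-.0005,.7070,.7072,-.0003])
B=np.array([(92,-54),(-72,-54),(-72,54),(92,54),(55,-41),(-48,-41),(-48,41),(55,41)])/1e3
O=np.array([(61,160),(666,92),(691,453),(134,510),(200,192),(580,148),(608,428),(250,464)])/4+[199.5,149.5]
W=lambda q:np.c_[q[0]+np.cos(q[2])*B[:,0]-np.sin(q[2])*B[:,1],q[1]+np.sin(q[2])*B[:,0]+np.cos(q[2])*B[:,1],np.full(8,q[3])]
for fz in(0,1):
    f=lambda q:(proj(d0,W(np.r_[q[:3],q[3] if fz else .072]),s)-O).ravel()
    a=least_squares(f,[.587,-.05,3.25,.072]); print(a.x,np.degrees(a.x[2]),f(a.x).reshape(-1,2).round(1).tolist())
E
python3 ls.py
```

```text
[ 0.5868 -0.0508  3.2575  0.072 ] 186.63985092488122 [[-2.1, 0.2], [1.1, -0.1], [0.6, 0.9], [0.0, 0.6], [-0.3, -0.0], [0.7, 0.4], [-0.3, -0.8], [0.3, -0.8]]
[ 0.5866 -0.0517  3.2573  0.0697] 186.63197274042756 [[-1.4, 0.4], [0.6, 0.3], [0.1, 0.5], [0.5, 0.1], [0.1, 0.1], [0.3, 0.7], [-0.7, -1.1], [0.5, -1.1]]
```

The box stands at (0.5868, −0.051) with heading 186.6°; residuals are ≤2 px and the free height came out at 70–72 mm. Next I'll plan the path in box coordinates.

```bash
cat > plan.py <<'E'
from m import *
import sys
BX=np.array([.5868,-.051,0]); BTH=np.radians(186.64); g=np.array([0,0,.011])
Rb=R.from_euler('z',BTH).as_matrix()
C2T=np.array([[0,-1,0],[-1,0,0],[0,0,-1.]])  # cover axes expressed in tool: columns
def tool(X,Y,Z,th):
    Rc=Rb@R.from_euler('y',th).as_matrix(); Rt=Rc@C2T.T
    o=BX+Rb@(np.array([X,Y,Z])/1e3); return Rt,o-Rt@g
def cur(s=None):
    s=s or readout.state(); Rt=q2R(s['tool_rot']).as_matrix(); o=np.array(s['position'])+Rt@g
    Rc=Rb.T@Rt@C2T; return Rb.T@(o-BX)*1e3, R.from_matrix(Rc).as_euler('ZYX')
def steps(targets,start=None):
    s=readout.state(); P=(q2R(s['tool_rot']).as_matrix(),np.array(s['position'])) if start is None else tool(*start)
    for t in targets:
        Q=tool(*t); print(t,'dp cm',(P[0].T@(Q[1]-P[1])*100).round(2).tolist(),'turn',R.from_matrix(P[0].T@Q[0]).as_rotvec().round(3).tolist()); P=Q
def show():
    s=readout.state(); p,e=cur(s); print('cover in box',p.round(2),'zyx',e.round(3),'F box',(Rb.T@np.array(s['wrist_force'])).round(2),'M',np.round(s['torque'],2),'t',s['time'],'w',round(s['grip_width'],4))
E
python3 - <<'E'
from plan import *
show(); steps([(-8,0,105,.2),(-8,0,74,.2),(5,0,72,.2)])
E
```

```text
cover in box [  -7.68 -184.61    9.64] zyx [-0.375  0.     0.   ] F box [ 0.17 -0.35 -2.47] M [-0.06  0.01  0.04] t 9.15 w 0.012
(-8, 0, 105, 0.2) dp cm [-17.25, 6.59, -9.51] turn [-0.197, 0.038, -0.374]
(-8, 0, 74, 0.2) dp cm [0.0, -0.62, 3.04] turn [0.0, 0.0, 0.0]
(5, 0, 72, 0.2) dp cm [-0.0, -1.31, -0.06] turn [0.0, 0.0, 0.0]
```

Request:
drive_tool(
  turn=[
    [0, 0, 0],
    [0, 0, 0],
    [0, 0, 0],
    [0, 0, 0],
    [0, 0, 0],
  ],
  dp=[
    [0, 0, -2],
    [0, 0, -3],
    [0, 0, -3],
    [0, 0, -2],
    [0, 0, 0],
  ],
  gripper=[0, 0, 0, 0, 0],
)

```text
time: 9.65
position: [0.575, 0.1333, 0.1238]
tool_rot: [0.002, 0.792, 0.61, 0.002]
wrist_force: [0.1, 0.5, -1.3]
grip_width: 0.0122
```

Run:
```python
from plan import *
show(); s=readout.state(); print(s['position'])
print(tool(-8,0,105,.2)[1]); 
# staged: rotate yaw in place first
P=q2R(s['tool_rot']).as_matrix(); Q=tool(-8,0,105,.2)[0]; print(R.from_matrix(P.T@Q).as_rotvec(), P.T@(tool(-8,0,105,.2)[1]-np.array(s['position']))*100)
```

```text
cover in box [  -9.61 -184.46  112.82] zyx [-0.375  0.005 -0.001] F box [-0.17 -0.45 -1.34] M [ 0.01 -0.01 -0.02] t 9.65 w 0.0122
[0.575  0.1333 0.1238]
[ 0.5926 -0.0503  0.1158]
[-0.1925  0.0371 -0.3736] [-17.3041   6.402    0.8126]
```

Request:
drive_tool(
  turn=[
    [0, 0, 0],
    [0, 0, 0],
    [0, 0, 0],
    [0, 0, 0],
    [0, 0, 0],
    [0, 0, -0.125],
    [0, 0, -0.125],
    [0, 0, -0.125],
    [-0.1, 0, 0],
    [-0.1, 0, 0],
  ],
  dp=[
    [-2.5, 0.9, 0],
    [-4, 1.5, 0],
    [-4.3, 1.6, 0],
    [-4, 1.5, 0],
    [-2.5, 0.9, 0],
    [0, 0, 0],
    [0, 0, 0],
    [0, 0, 0],
    [0, 0, 0],
    [0, 0, 0],
  ],
  gripper=[0, 0, 0, 0, 0, 0, 0, 0, 0, 0],
)

```text
time: 10.65
position: [0.5903, -0.0501, 0.1177]
tool_rot: [0.066, 0.661, 0.743, 0.075]
wrist_force: [-0.4, -0.5, -1.6]
grip_width: 0.0117
```

Request:
drive_tool(
  turn=[
    [0, 0, 0],
    [0, 0, 0],
    [0, 0, 0],
  ],
  dp=[
    [0, 0, 0],
    [0, 0, 0],
    [0, 0, 0],
  ],
  gripper=[0, 0, 0],
)

```text
time: 10.95
position: [0.5916, -0.0508, 0.1213]
tool_rot: [0.067, 0.662, 0.743, 0.074]
wrist_force: [0.2, -0.3, -1.7]
grip_width: 0.0118
```

Run:
```python
from plan import *
show(); steps([(-8,0,95,.2),(-8,0,74,.2),(5,0,72,.2)])
s,d=readout.state(),get_image('scene'); e=get_image('side'); out=[]
for q,(l,t) in ((d,(270,190)),(e,(240,160))):
    out.append(cv2.resize(q['image'][t:t+90,l:l+90],(400,400),interpolation=cv2.INTER_CUBIC))
cv2.imwrite('pics/pre.png',np.hstack(out)[:,:,::-1])
for q in (d,e):
    for l,lo in (('cover_lip',[.061,0,.0015]),('cover_handle',[0,0,.031])):
        p,eu=cur(s); Rc=R.from_euler('ZYX',eu).as_matrix(); Wp=BX+Rb@(p/1e3+Rc@np.array(lo))
        print(l,'pred',proj(q,Wp).round(1),[(np.round(x['centre'],1),round(x['p'],2)) for x in spot_point(q,l)[:2]])
```

```text
cover in box [ -6.99   0.33 110.54] zyx [0.    0.2   0.001] F box [-0.2   0.34 -1.75] M [-0.03  0.25 -0.01] t 10.95 w 0.0118
(-8, 0, 95, 0.2) dp cm [0.03, -0.21, 1.54] turn [-0.0, 0.001, 0.0]
(-8, 0, 74, 0.2) dp cm [0.0, -0.42, 2.06] turn [0.0, 0.0, 0.0]
(5, 0, 72, 0.2) dp cm [-0.0, -1.31, -0.06] turn [0.0, 0.0, 0.0]
cover_lip pred [[326.5 217.5]] [(array([327.3, 214.3]), 0.9)]
cover_handle pred [[321.6 227.1]] [(array([322.8, 229.9]), 0.7)]
cover_lip pred [[304.4 203.8]] [(array([296.9, 186.1]), 0.64), (array([303.6, 205.2]), 0.63)]
cover_handle pred [[287.9 187.8]] [(array([288.6, 189.8]), 0.62)]
```

Request:
drive_tool(
  turn=[
    [0, 0, 0],
    [0, 0, 0],
    [0, 0, 0],
    [0, 0, 0],
    [0, 0, 0],
    [0, 0, 0],
  ],
  dp=[
    [0, -0.2, 1.5],
    [0, -0.16, 0.8],
    [0, -0.1, 0.5],
    [0, -0.1, 0.5],
    [0, 0, 0],
    [0, 0, 0],
  ],
  gripper=[0, 0, 0, 0, 0, 0],
)

```text
time: 11.85
position: [0.5917, -0.0502, 0.0873]
tool_rot: [0.066, 0.662, 0.743, 0.075]
wrist_force: [-0.1, -0.3, -1.4]
grip_width: 0.0117
```

Run:
```python
from plan import *
show(); steps([(-8,0,74,.2),(-1.5,0,73,.2),(5,0,72,.2)])
out=[]
for n,(l,t) in (('scene',(280,195)),('side',(245,165))):
    q=get_image(n); out.append(cv2.resize(q['image'][t:t+80,l:l+80],(400,400),interpolation=cv2.INTER_CUBIC))
cv2.imwrite('pics/pre2.png',np.hstack(out)[:,:,::-1])
```

```text
cover in box [-7.14 -0.2  76.5 ] zyx [0.  0.2 0. ] F box [ 0.16  0.27 -1.44] M [-0.04  0.24  0.01] t 11.85 w 0.0117
(-8, 0, 74, 0.2) dp cm [-0.02, 0.03, 0.26] turn [0.0, 0.0, 0.0]
(-1.5, 0, 73, 0.2) dp cm [-0.0, -0.66, -0.03] turn [0.0, 0.0, 0.0]
(5, 0, 72, 0.2) dp cm [-0.0, -0.66, -0.03] turn [0.0, 0.0, 0.0]
```

View pics/pre2.png

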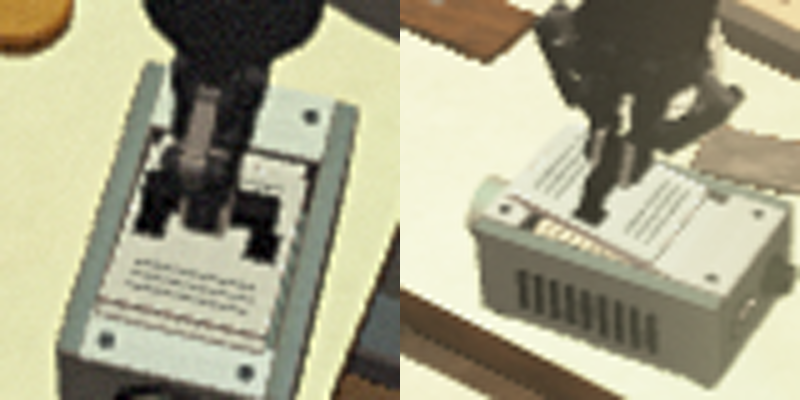

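The cover is tilted over the bay, centred between the sides, lip just before the wide strip (side view about (690, 255)) and short end above the narrow strip, with no contact. I'll lower it and slide it under.

Request:
drive_tool(
  turn=[
    [0, 0, 0],
    [0, 0, 0],
    [0, 0, 0],
    [0, 0, 0],
    [0, 0, 0],
    [0, 0, 0],
    [0, 0, 0],
  ],
  dp=[
    [0, 0, 0.26],
    [0, 0, 0],
    [0, -0.2, 0],
    [0, -0.2, -0.02],
    [0, -0.2, -0.02],
    [0, 0, 0],
    [0, 0, 0],
  ],
  gripper=[0, 0, 0, 0, 0, 0, 0],
)

```text
time: 12.65
position: [0.5863, -0.0509, 0.0839]
tool_rot: [0.067, 0.662, 0.743, 0.075]
wrist_force: [-0.1, 0.3, -1.4]
grip_width: 0.0118
```

Run:
```python
from plan import *
show()
```

```text
cover in box [-1.66 -0.18 73.13] zyx [0.  0.2 0. ] F box [ 0.1  -0.32 -1.44] M [-0.05  0.26 -0.01] t 12.65 w 0.0118
```

Request:
drive_tool(
  turn=[
    [0, 0, 0],
    [0, 0, 0],
    [0, 0, 0],
  ],
  dp=[
    [0, -0.1, -0.01],
    [0, 0, 0],
    [0, 0, 0],
  ],
  gripper=[0, 0, 0],
)

```text
time: 12.95
position: [0.5855, -0.051, 0.0839]
tool_rot: [0.067, 0.662, 0.743, 0.075]
wrist_force: [1.1, 0.5, -2.6]
grip_width: 0.0118
```

Request:
drive_tool(
  turn=[
    [0, 0, 0],
    [0, 0, 0],
    [0, 0, 0],
  ],
  dp=[
    [0, -0.1, 0],
    [0, 0, 0],
    [0, 0, 0],
  ],
  gripper=[0, 0, 0],
)

```text
time: 13.25
position: [0.585, -0.0511, 0.0841]
tool_rot: [0.067, 0.661, 0.743, 0.075]
wrist_force: [4.4, 1.0, -0.4]
grip_width: 0.0119
```

Request:
drive_tool(
  turn=[
    [0, 0, 0],
    [0, 0, 0],
    [0, 0, 0],
  ],
  dp=[
    [0, -0.1, -0.01],
    [0, 0, 0],
    [0, 0, 0],
  ],
  gripper=[0, 0, 0],
)

```text
time: 13.55
position: [0.5841, -0.0512, 0.0841]
tool_rot: [0.067, 0.661, 0.743, 0.075]
wrist_force: [5.7, 1.1, 0.1]
grip_width: 0.012
```

Run:
```python
from plan import *
show()
```

```text
cover in box [ 0.53 -0.13 73.28] zyx [0.    0.202 0.   ] F box [-5.83 -0.45  0.07] M [ 0.26 -1.03  0.11] t 13.55 w 0.012
```

The buffer was met at X ≈ −0.5 mm, as predicted from the fit, with force 5.8 N. I'll push in.

Request:
drive_tool(
  turn=[
    [0, 0, 0],
    [0, 0, 0],
    [0, 0, 0],
    [0, 0, 0],
    [0, 0, 0],
    [0, 0, 0],
    [0, 0, 0],
  ],
  dp=[
    [0, -0.1, 0],
    [0, -0.1, 0],
    [0, -0.1, 0],
    [0, -0.1, 0],
    [0, -0.1, 0],
    [0, 0, 0],
    [0, 0, 0],
  ],
  gripper=[0, 0, 0, 0, 0, 0, 0],
)

```text
time: 14.25
position: [0.5799, -0.0518, 0.0838]
tool_rot: [0.068, 0.661, 0.743, 0.076]
wrist_force: [6.7, 2.5, 0.7]
grip_width: 0.0118
```

Run:
```python
from plan import *
show(); p=cur()[0]
steps([(5.9,0,p[2]-.3,.15),(5.9,0,64.8+24.2*.1+.8,.1),(6,0,64.6+24.2*.05+.4,.05),(6,0,64.4,0)],(p[0],0,p[2],.2))
```

```text
cover in box [ 4.68 -0.01 73.03] zyx [0.001 0.204 0.001] F box [-6.99 -1.72  0.72] M [ 0.37 -1.4   0.01] t 14.25 w 0.0118
(5.9, 0, np.float64(72.72965217425725), 0.15) dp cm [0.0, -0.07, 0.01] turn [0.05, -0.0, 0.0]
(5.9, 0, 68.02, 0.1) dp cm [0.0, -0.02, 0.47] turn [0.05, -0.0, -0.0]
(6, 0, 66.21, 0.05) dp cm [-0.0, 0.03, 0.18] turn [0.05, -0.0, 0.0]
(6, 0, 64.4, 0) dp cm [0.0, 0.05, 0.18] turn [0.05, 0.0, 0.0]
```

Request:
drive_tool(
  turn=[
    [0.025, 0, 0],
    [0.025, 0, 0],
    [0, 0, 0],
    [0, 0, 0],
  ],
  dp=[
    [0, -0.06, 0.05],
    [0, -0.06, 0.05],
    [0, 0, 0],
    [0, 0, 0],
  ],
  gripper=[0, 0, 0, 0],
)

```text
time: 14.65
position: [0.5789, -0.0518, 0.0818]
tool_rot: [0.051, 0.663, 0.745, 0.057]
wrist_force: [8.5, 1.7, -2.9]
grip_width: 0.0119
```

Run:
```python
from plan import *
show(); p,e=cur()
steps([(5.9,0,64.8+24.2*.1+.8,.1),(6,0,64.6+24.2*.05+.4,.05),(6,0,64.4,0)],(p[0],0,p[2],e[1]))
```

```text
cover in box [ 6.31 -0.11 70.89] zyx [0.001 0.153 0.   ] F box [-8.59 -0.72 -2.9 ] M [ 0.33 -1.89  0.09] t 14.65 w 0.0119
(5.9, 0, 68.02, 0.1) dp cm [0.0, 0.06, 0.29] turn [0.053, -0.0, -0.0]
(6, 0, 66.21, 0.05) dp cm [-0.0, 0.03, 0.18] turn [0.05, -0.0, 0.0]
(6, 0, 64.4, 0) dp cm [0.0, 0.05, 0.18] turn [0.05, 0.0, 0.0]
```

Request:
drive_tool(
  turn=[
    [0.025, 0, 0],
    [0.025, 0, 0],
    [0, 0, 0],
  ],
  dp=[
    [0, 0.02, 0.15],
    [0, 0.02, 0.14],
    [0, 0, 0],
  ],
  gripper=[0, 0, 0],
)

```text
time: 14.95
position: [0.5797, -0.0517, 0.0787]
tool_rot: [0.034, 0.664, 0.746, 0.038]
wrist_force: [8.3, 1.6, -3.5]
grip_width: 0.0119
```

Run:
```python
from plan import *
show(); p,e=cur()
steps([(6,0,64.6+24.2*.05+.4,.05),(6,0,64.4,0)],(p[0],0,p[2],e[1]))
```

```text
cover in box [ 6.04 -0.11 67.75] zyx [0.001 0.102 0.   ] F box [-8.38 -0.6  -3.53] M [ 0.27 -1.74  0.13] t 14.95 w 0.0119
(6, 0, 66.21, 0.05) dp cm [-0.0, 0.05, 0.16] turn [0.052, 0.0, 0.0]
(6, 0, 64.4, 0) dp cm [0.0, 0.05, 0.18] turn [0.05, 0.0, 0.0]
```

Request:
drive_tool(
  turn=[
    [0.026, 0, 0],
    [0.026, 0, 0],
    [0, 0, 0],
  ],
  dp=[
    [0, 0.02, 0.08],
    [0, 0.02, 0.08],
    [0, 0, 0],
  ],
  gripper=[0, 0, 0],
)

```text
time: 15.25
position: [0.5802, -0.0517, 0.077]
tool_rot: [0.016, 0.665, 0.747, 0.019]
wrist_force: [7.9, 1.1, -3.2]
grip_width: 0.0122
```

Run:
```python
from plan import *
show(); p,e=cur()
steps([(6.1,0,64.4,0)],(p[0],0,p[2],e[1]))
```

```text
cover in box [ 6.1  -0.11 65.97] zyx [ 0.    0.05 -0.  ] F box [-8.02 -0.18 -3.16] M [ 0.24 -1.8   0.1 ] t 15.25 w 0.0122
(6.1, 0, 64.4, 0) dp cm [-0.0, 0.05, 0.16] turn [0.05, -0.0, 0.0]
```

Request:
drive_tool(
  turn=[
    [0.025, 0, 0],
    [0.025, 0, 0],
    [0, 0, 0],
  ],
  dp=[
    [0, 0.02, 0.07],
    [0, 0.02, 0.07],
    [0, 0, 0],
  ],
  gripper=[0, 0, 0],
)

```text
time: 15.55
position: [0.5807, -0.0516, 0.0756]
tool_rot: [-0.0, 0.665, 0.747, -0.0]
wrist_force: [8.4, 1.5, -3.2]
grip_width: 0.0116
```

Run:
```python
from plan import *
show(); p,e=cur()
steps([(6.1,0,64.,0)],(p[0],0,p[2],e[1]))
s=readout.state(); 
for n in('side','scene'):
    q=get_image(n)
    for l,lo in (('cover_lip',[.061,0,.0015]),('cover_handle',[0,0,.031])):
        Rc=R.from_euler('ZYX',e).as_matrix(); print(l,proj(q,BX+Rb@(p/1e3+Rc@np.array(lo))).round(1),[(np.round(x['centre'],1),round(x['p'],2)) for x in spot_point(q,l)[:2]])
```

```text
cover in box [ 6.11 -0.1  64.56] zyx [ 0. -0.  0.] F box [-8.51 -0.56 -3.19] M [ 0.23 -1.89  0.11] t 15.55 w 0.0116
(6.1, 0, 64.0, 0) dp cm [0.0, 0.0, 0.06] turn [-0.0, 0.0, 0.0]
cover_lip [[308.6 213.8]] [(array([309.4, 217.9]), 0.86)]
cover_handle [[290.4 200.4]] [(array([290.9, 202.9]), 0.83), (array([289.7, 205.9]), 0.37)]
cover_lip [[327.4 220.5]] [(array([327.4, 219. ]), 0.84)]
cover_handle [[321.9 235.3]] [(array([325.1, 235.6]), 0.69)]
```

Level at X = 6.1, Z = 64.6. I'll lower gently until the rails carry it.

Request:
drive_tool(
  turn=[
    [0, 0, 0],
    [0, 0, 0],
  ],
  dp=[
    [0, 0, 0.06],
    [0, 0, 0],
  ],
  gripper=[0, 0],
)

```text
time: 16.05
position: [0.5807, -0.0516, 0.0754]
tool_rot: [0.001, 0.665, 0.747, 0.0]
wrist_force: [7.8, 1.6, -2.5]
grip_width: 0.0117
```

Request:
drive_tool(
  turn=[
    [0, 0, 0],
    [0, 0, 0],
  ],
  dp=[
    [0, 0, 0.06],
    [0, 0, 0],
  ],
  gripper=[0, 0],
)

```text
time: 16.25
position: [0.5808, -0.0516, 0.0752]
tool_rot: [0.001, 0.665, 0.747, 0.0]
wrist_force: [7.8, 2.6, 0.1]
grip_width: 0.0122
```

Run:
```python
from plan import *
show()
```

```text
cover in box [ 5.98 -0.07 64.18] zyx [0.    0.002 0.   ] F box [-8.   -1.68  0.12] M [ 0.44 -1.7   0.09] t 16.25 w 0.0122
```

Now seated on the rails (z 64.2). I'll follow the buffer back.

Request:
drive_tool(
  turn=[
    [0, 0, 0],
    [0, 0, 0],
    [0, 0, 0],
    [0, 0, 0],
    [0, 0, 0],
  ],
  dp=[
    [0, 0.1, 0],
    [0, 0.1, 0],
    [0, 0.1, 0],
    [0, 0, 0],
    [0, 0, 0],
  ],
  gripper=[0, 0, 0, 0, 0],
)

```text
time: 16.75
position: [0.5832, -0.0513, 0.0751]
tool_rot: [0.0, 0.665, 0.747, -0.0]
wrist_force: [5.6, 2.0, 2.2]
grip_width: 0.012
```

Run:
```python
from plan import *
show()
```

```text
cover in box [ 3.6  -0.07 64.07] zyx [0. 0. 0.] F box [-5.8  -1.34  2.19] M [ 0.39 -1.24  0.13] t 16.75 w 0.012
```

Request:
drive_tool(
  turn=[
    [0, 0, 0],
    [0, 0, 0],
    [0, 0, 0],
    [0, 0, 0],
    [0, 0, 0],
  ],
  dp=[
    [0, 0.1, 0],
    [0, 0.1, 0],
    [0, 0.1, 0],
    [0, 0, 0],
    [0, 0, 0],
  ],
  gripper=[0, 0, 0, 0, 0],
)

```text
time: 17.25
position: [0.5853, -0.0511, 0.0751]
tool_rot: [-0.0, 0.665, 0.747, -0.001]
wrist_force: [-0.1, 1.2, 6.5]
grip_width: 0.0122
```

Run:
```python
from plan import *
show()
```

```text
cover in box [ 1.54 -0.06 64.05] zyx [ 0.    -0.002  0.001] F box [-0.07 -1.25  6.52] M [ 0.2  -0.17  0.05] t 17.25 w 0.0122
```

Net force is about zero at X ≈ 1.5, so the cover is at the narrow strip or nearly so. I'll release and let the buffer finish.

Request:
drive_tool(
  turn=[
    [0, 0, 0],
    [0, 0, 0],
    [0, 0, 0],
    [0, 0, 0],
    [0, 0, 0],
    [0, 0, 0],
    [0, 0, 0],
    [0, 0, 0],
  ],
  dp=[
    [0, 0, -0.04],
    [0, 0, 0],
    [0, 0, 0],
    [0, 0, 0],
    [0, 0, 0],
    [0, 0, 0],
    [0, 0, 0],
    [0, 0, 0],
  ],
  gripper=[1.2, 2, 3, 4, 4, 4, 4, 4],
)

```text
time: 18.05
position: [0.5851, -0.051, 0.0746]
tool_rot: [-0.001, 0.665, 0.747, -0.001]
wrist_force: [0.2, -0.5, -0.6]
grip_width: 0.0402
```

Request:
drive_tool(
  turn=[
    [0, 0, 0],
    [0, 0, 0],
    [0, 0, 0],
    [0, 0, 0],
    [0, 0, 0],
    [0, 0, 0],
    [0, 0, 0],
    [0, 0, 0],
  ],
  dp=[
    [0, 0, -1],
    [0, 0, -2],
    [0, 0, -3],
    [0, 0, -3],
    [0, 0, -3],
    [-3, 0, 0],
    [-4, 0, 0],
    [0, 0, 0],
  ],
  gripper=[4, 4, 4, 4, 4, 4, 4, 4],
)

```text
time: 18.85
position: [0.5939, -0.1243, 0.1954]
tool_rot: [0.0, 0.666, 0.746, -0.001]
wrist_force: [-1.0, 1.6, -0.2]
grip_width: 0.0397
```

Run:
```python
from plan import *
s,d=shot('f',['cover','cover_handle','cover_lip','seat','wide_strip','narrow_strip'])
for l,lo in (('seat',[0,0,64]),('cover_handle',[0,0,95]),('wide_strip',[55,0,69]),('narrow_strip',[-48,0,69])): print(l,'pred',proj(d,BX+Rb@(np.array(lo)/1e3),s))
P=[[-100,-60,72],[-100,60,72],[100,60,72],[100,-60,72]]; p=proj(d,[BX+Rb@(np.array(v)/1e3) for v in P],s).astype(np.float32)
# rectified top view, 4 px/mm at z=72: columns = -x..., rows y
H=cv2.getPerspectiveTransform(p,np.float32([[800,0],[800,480],[0,480],[0,0]])); a=cv2.warpPerspective(d['image'],H,(800,480))
cv2.imwrite('pics/f2.png',a[:,:,::-1])
```

```text
TCP [ 0.5939 -0.1243  0.1954] [ 0.0003  0.6662  0.7458 -0.001 ] F [-0.9714  1.6201 -0.1605] 18.85
cover [([318.4, 110.3], 0.68, array([ 0.5873, -0.0527]))]
cover_handle [([318.1, 107.2], 0.81, array([ 0.5864, -0.0491]))]
cover_lip [([251.2, 111.4], 0.61, array([ 0.5121, -0.0625]))]
seat [([28.3, 363.8], 0.71, array([ 0.2631, -0.3923]))]
wide_strip [([258.2, 112.1], 0.9, array([ 0.5326, -0.059 ])), ([319.9, 106.7], 0.53, array([ 0.5878, -0.048 ]))]
narrow_strip [([371.6, 109.2], 0.94, array([ 0.6345, -0.0448])), ([57.1, 361.2], 0.69, array([ 0.3044, -0.3779]))]
seat pred [[318.4256 109.888 ]]
cover_handle pred [[318.5977 110.7031]]
wide_strip pred [[257.8353 110.143 ]]
narrow_strip pred [[371.4214 109.8889]]
```

View pics/f2.png

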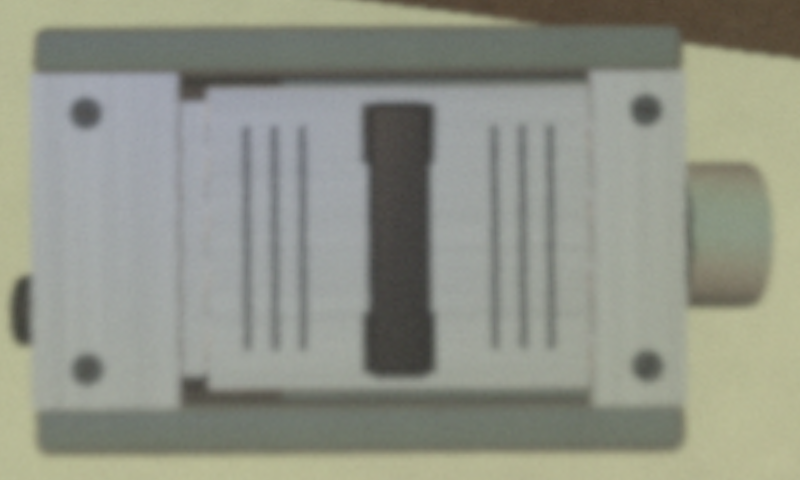

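The cover lies flush. The panel (columns 206–588) meets the narrow strip edge at about 590, the gap to the wide strip is about 6.5 mm (7 at home), and it is centred sideways. I'll hand in.

```bash
python3 -c "
from rig import r,readout
print(readout.state()['time'],r.close_job())"
```

```text
the job is handed in; nothing more can be done
19.2 None
```

The cover is back in the dust collector, and I handed the job in at 19.2 s; no verdict was reported.

**What I did:** I gripped the cover by its handle and hooked the long lip under the wide strip at 0.2 rad. I pushed it in against the buffer, swung it level onto the rails, followed the buffer back and released it.

**Last checks:**
- **Fit:** The straightened wrist picture shows the cover flush. The panel is within about 0.5–0.75 mm of home at the narrow strip and within about 1.2 mm sideways. The last height read through the grip was 64.05 mm, against a nominal 64 mm.
- **Force:** The highest wrist reading during insertion was about 9 N, well under 30 N.
- **Bystanders:** The arm stayed clear of them by plan, but I did not measure their positions again at the end.

**What disagreed:**
- **Fingertips:** They sat 20–35 mm higher than the stated 19 mm ahead of the TCP suggests. The first grasp closed over the bar with no contact, so I regripped about 24 mm lower.
- **Home position:** My position estimate read X ≈ 1.5 mm just before release, while the picture afterwards puts it at 0.5–0.75 mm. Both are inside the 2 mm limit.

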